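Index the vial carousel to the black-capped vial

ROBOT

A 6-joint arm with a two-finger parallel gripper is mounted at the origin on a cart in front of the work surface, level with it; the furniture and walls round the work are solid. World frame = base frame: x ahead of the robot, y to its left, z up, the work surface at z = 0. Lengths are in mm, angles in rad, forces in N, time in s.
With the tool pointing down it reaches from about 325 to 850 mm from the base axis. Payload 4.4 kg.
Tool frame: the origin (TCP) lies between the finger pads; the fingertips stand 25 mm ahead of it and the grasp point (between the pads) lies 6 mm ahead of it; z points along the fingers, x is the direction in which the jaws open and shut, and the axes are right-handed (so a half turn about z gives the same grasp; the last joint's range is limited). The gripper opens to 94 mm and grips with 3 to 60 N. Pads are 16 mm wide; open, the fingers measure 119 mm over their backs; the gripper's body (75 mm by 177 mm) begins 78 mm behind the grasp point.
Start: joints at [1.06, 0.207, 1.542, -0, 1.393, -0.15], TCP at [202.46, 538.18, 230.447] pointing down, gripper open.
Joint ranges: [-2.73, 2.73], [-0.86, 2.22], [0.23, 2.46], [-1.11, 4.25], [0.08, 2.63], [-2.82, 2.82]. Speed limits (rad/s): [2.79, 2.79, 3.14, 3.14, 3.14, 3.14].

INTERFACE

Orientations are given as a unit quaternion [w, x, y, z].
In Python, from workcell import bot, optics gives the robot as it stands. The module is installed in compiled form; this text tells all that it offers.
- The arm moves only by the shell command python3 -m inch 'ROWS' [OPENING]. ROWS is JSON, a list of rows, each a list of 2 entries, a list of its own where there are three numbers: the shift along the tool's x, y, z in m, then the turn about the tool's z in rad. A call has 1 to 5 rows; each row is the pose to reach, as a shift and turn from the pose commanded when the call began, along the tool's axes at that moment; what a row does not reach only later rows make up. A row lasts 1/12 s, in which the tool goes at most 41.7 mm and 7.16 degrees, less where a joint would pass 70% of its speed; a pose out of reach is approached as far as the arm can. A call with a gripper value outside its range is refused whole. OPENING is the opening, from -1 (shut) to 1 (fully open), set as the call begins (- or left out, the last holds). The fingers move at their own pace and stop on an object; the grip force is fixed at half the most. Time passes only in rows, so rows that repeat a pose let the fingers close. It gives the time, the measured TCP pose, the force and the opening at its end, in the units of the state.
- bot.get_obs(): the state, without advancing time (a new reading comes with each control period).
- optics.camera(name): name is "scene" or "top" or "wrist"; returns the picture (420x560x3 uint8, red, green, blue); there is no depth.
- optics.calibration(name): a dict with "vertical_fov" (degrees; the focal length in pixels is half the picture's height over the tangent of half this angle, whatever the lens; pixels are square), "cx", "cy" (the principal point, pixels), "R" (3x3) and "t" (3): a world point X has camera coordinates R X + t; the wrist camera has in their place "tool_from_camera" (4x4, takes a point from camera to tool coordinates, whose origin is the TCP and whose axes are the tool frame's). Camera axes: x right, y down, z forward; pixel columns grow to the right and rows downward; lengths in mm; the calibration is good to about 2 mm. A picture is of the moment at which its call begins: read the wrist's pose just before it. calibration takes no time and is no camera call.
- bot.sign_off(): hands the job in, once; it reports no verdict.
Trained networks look in the newest picture that a camera, given by its name, has taken for a name from the list of things; names that differ only in an ending like _2 or _b are one class to them, and where a whole thing is asked for, a point or a joint stands for the part that bears it (a point fixed in the world has none). Each returns a list of dicts, best first, with "p" (0 to 1); they miss things now and then, are a little off and sometimes report something else, mostly with a low value. They report only what shows in the picture. A call takes as long as a camera call.
- optics.masks_of(name, camera): "mask" (420x560 bool, what is visible of it).
- optics.pinpoint(name, camera): "position" ([x, y, z] in mm, in world coordinates, good to about 4 mm: a listed point, or the origin of a listed thing).
The state is a dict: "t": time; "joints": joint angles; "joint_vel": joint speeds; "joint_torque": joint torques, N m; "ee_pos": TCP position; "tool_rot": TCP orientation; "ft_force": force on the tool from outside, world axes, zero at the start; "wrist_torque": the same for the moment, N m; "width": finger opening in mm.
Only numpy, scipy, OpenCV 4.12 (cv2) and the standard library are available. Lean on these libraries where they do the work, as an engineer would, in place of code of your own. Each camera call takes 0.05 s, during which the arm holds its last target.

TASK

Bring the vial with the black cap round to the red pointer. First take the carousel off its travel lock: lift the orange tab out of its notch, slide it outwards and let it drop fully into the outer notch. Then work the black lever handle clockwise in full strokes, each one gently up to its rubber buffer without forcing it and then all the way back, one vial place per stroke, until the black-capped vial stands at the pointer; do not touch the carousel or vials, do not knock the bottle, carton or box beside it, and leave the lever back at rest and the tab in its outer notch.

Things in the scene. Friction and masses are not known exactly. Their poses are not given: they have to be found in the camera images.
- indexer: the fixed vial indexer: grey base plate 10 mm thick (about 270 x 250 mm, square on the -x side, round on the other) with a round carousel on top; origin on the carousel axis at the underside of the base, z up; lever and lock lie on its own -x side. Position and yaw vary. A tall instrument stands close behind its +x, +y side: approach from the front
- carousel: the aluminium carousel, 134 mm across, top 62 mm up, with 18 vial places 20 degrees apart on a circle of 55 mm radius (13 hold vials, caps 83 mm up) over a steel rim 172 mm across with 18 ratchet teeth. A friction brake holds it wherever it is left; the pawl turns it only clockwise from above. Origin on its axis, on the worktop
- black_cap (a point): centre of the top of the only black cap, 55 mm from the carousel's axis (the other vials have blue or white caps, all 12 mm across)
- service_point (a point): the spot, 55 mm from the carousel's axis and 83 mm up, in front of the red pointer's tip, where the black cap must stand; its place round the circle varies. The pointer is a flat red arrow 90 mm up on a 9 mm post, 105 mm from the axis and 96 mm high. At the start the black cap is 35 to 75 degrees short of it (it travels clockwise)
- lever_handle (a point): centre of the upright round black lever handle, 16 mm across, from 36 to 96 mm above the worktop; this point is 76 mm up and 145 mm from the carousel's axis, about which the lever turns. The lever is a flat steel arm (top 36 mm up) with a brass pawl 104 mm from the axis, up to 54 mm high. Pushing the handle takes 2 to 3 N when idle and 5 to 7 N while it turns the carousel
- ratchet_lever (a joint): lever angle in rad, 0 at rest, growing clockwise seen from above; a spring returns it to 0 when let go, the pawl slipping back over the teeth. Each full stroke from 0 to the buffer brings the next place to the pointer (20 degrees; the first one anything up to about 35, as the carousel starts between places); a stroke that stops short leaves the vial short
- lock_slide (a joint): position of the travel lock's slide in m: 0 locked (inner notch, its bolt blocks the lever at rest), 0.030 parked (outer notch); it moves straight outwards from the carousel's axis, level, friction about 1 N
- lock_tab (a joint): height of the lock tab in m: 0 dropped into a notch, up to 0.018 lifted; it slides between the notches only when lifted by more than 0.010. Its own light spring (about 1 N) pushes it down
- tab_grip (a point): centre of the orange tab's grip: a block 18 mm (radially) x 11 mm (across, the way to pinch it) x 32 mm high with a lip 14 mm wide and 4 mm thick on top, 41 to 76 mm above the worktop when dropped; this point is 57 mm up and 120 mm from the carousel's axis when locked; near it nothing is higher than 40 mm
- reagent_bottle: bystander: amber bottle with blue cap, 68 mm across, 136 mm tall, origin at the centre of its underside; leave alone
- septa_carton: bystander: small white and green carton, 42 x 74 x 48 mm, origin at the centre of its underside; leave alone
- syringe_box: bystander: flat dark blue box, 40 x 165 x 22 mm, origin at the centre of its underside; leave alone
- bracket: the fixed red bracket, adjustable round the carousel's axis, that carries the pointer and the black rubber buffer that ends the lever's stroke, somewhere from 0.53 to 0.75 rad of lever travel: find it by feel, the push then rises by 3 N per mm at the handle. A push of 10 to 25 N there sets a vial place at the pointer to within 2 mm. Origin on the carousel's axis, on the worktop

How it is judged:
By the outcome, as a careful person would: the job done as asked, in the order asked, and still so for the second after the job is handed in, with the robot touching nothing.
It also fails if it takes over 72 s, if anything falls off the work surface, if the arm or the gripper's body presses on something with over 40 N, if the wrist force passes 120 N, or if a joint passes its speed limit or range.

## Working session

There is one attempt and no reset: what is moved stays moved. The work goes in short steps, Python scripts to look and compute and a shell command to move; the robot and the scene stay as the last step left them, time stands still between calls to the robot, and variables do not carry over. Pictures are saved under pics/ and viewed, and the job is handed in when it is done.

```bash
mkdir -p pics; ls
python3 - <<'E'
from workcell import bot, optics
import cv2,numpy as np
print(bot.get_obs())
for c in ["scene","top"]:
    im=optics.camera(c); cv2.imwrite(f"pics/{c}0.png",im[:,:,::-1])
    for n in ["indexer","black_cap","service_point","lever_handle","tab_grip","bracket","carousel","reagent_bottle","septa_carton","syringe_box"]:
        r=optics.pinpoint(n,c)
        print(c,n,[(np.round(d["position"],1).tolist(),round(d["p"],2)) for d in r[:2]])
    print({k:np.round(v,4).tolist() for k,v in optics.calibration(c).items()})
E
```

```text
pics
{'t': 0.0, 'joints': array([ 1.06050654e+00,  2.07419422e-01,  1.54293161e+00, -1.28343844e-05,
        1.39353832e+00, -1.50504493e-01]), 'joint_vel': array([-0.00058301,  0.00257674,  0.00117776, -0.0001287 ,  0.0016341 ,
       -0.00073429]), 'joint_torque': array([ 3.67819221e-04, -3.70893288e+01, -2.81415063e+01,  6.97603030e-02,
        3.62820877e-02, -1.72458067e-04]), 'ee_pos': array([202.08425825, 537.50845278, 229.30170981]), 'tool_rot': array([ 5.10329343e-04,  8.22213284e-01,  5.69178352e-01, -1.02873997e-03]), 'ft_force': array([-0.02610155, -0.12251317, -0.8957551 ]), 'wrist_torque': array([ 0.01838718, -0.00354621, -0.05965392]), 'width': 93.94334408009202}
scene indexer [([555.1, -307.4, -2.8], 0.9)]
scene black_cap [([530.8, -258.7, 83.6], 0.56)]
scene service_point [([574.1, -254.4, 85.2], 0.49)]
scene lever_handle [([402.6, -288.1, 78.3], 0.86)]
scene tab_grip [([464.7, -388.0, 61.0], 0.69)]
scene bracket [([406.0, -291.0, 78.6], 0.35), ([554.1, -305.1, -0.5], 0.16)]
scene carousel [([553.6, -305.7, -1.3], 0.69)]
scene reagent_bottle [([603.8, -550.6, -2.3], 
[... 242 characters left out ...]
-0.4669]], 't': [-518.4983, 213.9644, 779.5755]}
top indexer [([557.6, -301.5, -0.6], 0.83)]
top black_cap [([525.5, -260.3, 79.5], 0.95)]
top service_point [([573.7, -254.9, 82.6], 0.79)]
top lever_handle [([408.8, -289.7, 76.9], 0.6)]
top tab_grip [([465.7, -389.6, 59.1], 0.39)]
top bracket []
top carousel [([553.8, -304.5, 0.2], 0.78)]
top reagent_bottle [([602.8, -547.0, -2.9], 0.96), ([498.7, -14.8, 1.3], 0.69)]
top septa_carton [([499.6, -19.1, 5.7], 0.93)]
top syringe_box [([480.6, -597.0, -0.1], 0.8)]
{'vertical_fov': 44.3314, 'cx': 287.9405, 'cy': 202.563, 'R': [[0.0085, -0.9998, -0.0154], [-0.992, -0.0065, -0.1259], [0.1258, 0.0164, -0.9919]], 't': [-294.1741, 496.6763, 1117.6006]}
```

View pics/scene0.png

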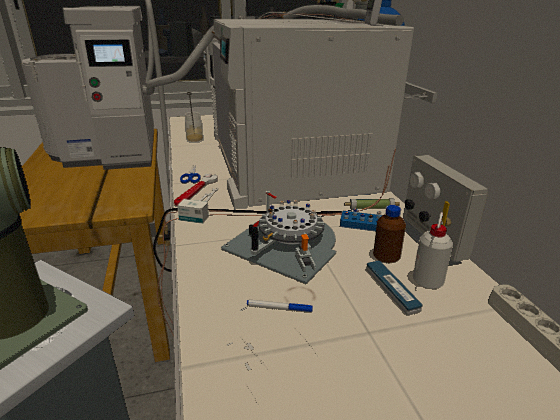

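View pics/top0.png

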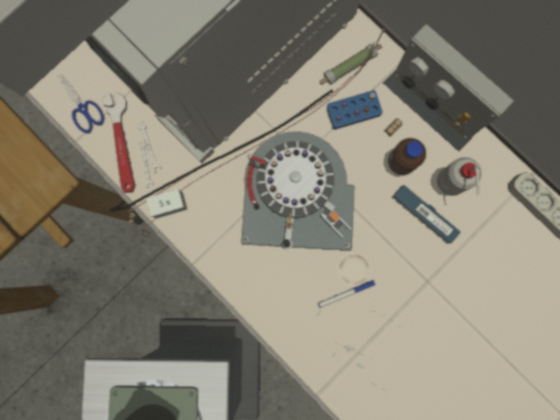

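Run:
```python
import cv2
a=cv2.imread("pics/top0.png")[110:260,220:370]; cv2.imwrite("pics/t0z.png",cv2.resize(a,(600,600),interpolation=cv2.INTER_CUBIC))
a=cv2.imread("pics/scene0.png")[180:290,210:360]; cv2.imwrite("pics/s0z.png",cv2.resize(a,(800,587),interpolation=cv2.INTER_CUBIC))
```

```text
(no output)
```

View pics/t0z.png

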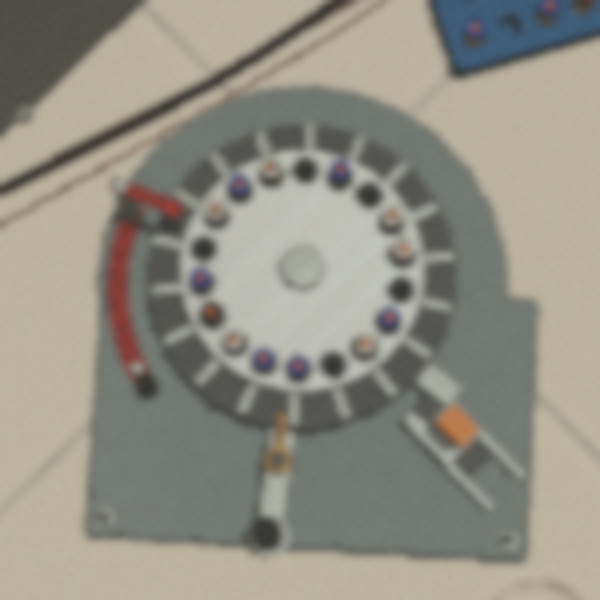

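View pics/s0z.png

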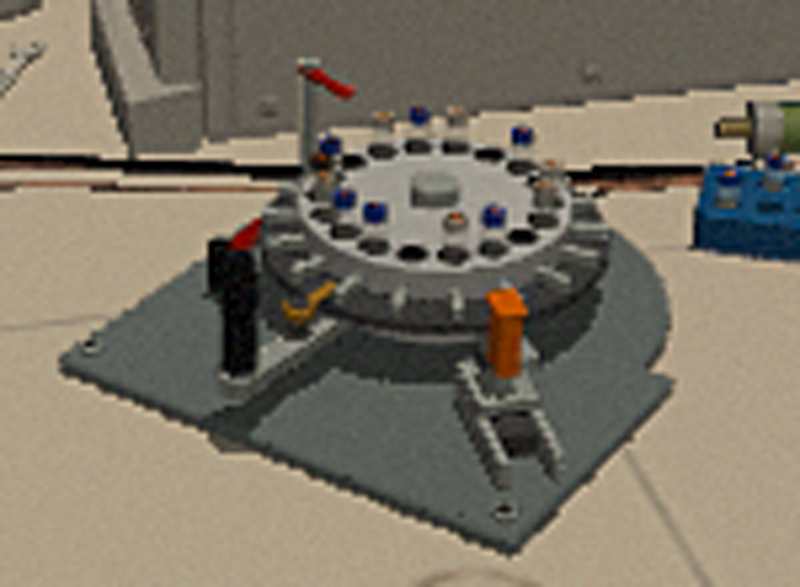

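```bash
cat > h.py <<'E'
import numpy as np
from workcell import bot, optics
from scipy.spatial.transform import Rotation as R
def pose():
    o=bot.get_obs(); w,x,y,z=o["tool_rot"]; return o,np.array(o["ee_pos"]),R.from_quat([x,y,z,w])
def yaw():
    o,p,r=pose(); x=r.as_matrix()[:,0]; return np.degrees(np.arctan2(x[1],x[0]))
def rel(target,yawdeg=None):
    o,p,r=pose(); s=r.inv().apply(np.array(target)-p)/1000
    t=0 if yawdeg is None else -np.radians((yawdeg-yaw()+180)%360-180)
    print("shift",np.round(s,4).tolist(),"turn",round(float(t),3))
def st():
    o,p,r=pose(); print("t",round(o["t"],2),"pos",p.round(1),"yaw",yaw().round(1),"F",np.round(o["ft_force"],1),"w",round(o["width"],1),"j",np.round(o["joints"],2))
def wpix(name,uv,zw,T=None):
    pass
E
python3 -c "
from h import *
st(); rel([420,250,230],-46.5)"
```

```text
t 1.1 pos [202.5 538.2 230.4] yaw 69.4 F [-0.7  0.4 -0.8] w 94.1 j [ 1.06  0.21  1.54 -0.    1.39 -0.15]
shift [-0.1931, 0.3051, 0.0004] turn 2.023
```

```bash
python3 -m inch '[[[-0.193,0.305,0],0.6],[[-0.193,0.305,0],0.6],[[-0.193,0.305,0],0.6],[[-0.193,0.305,0],0.6],[[-0.193,0.305,0],0.6]]'; python3 -c "
from h import *
st(); rel([430,-50,230],-46.5)"
```

```text
t: 1.52
ee_pos: [328.7, 370.5, 230.6]
tool_rot: [-0.0, 0.954, 0.298, 0.0]
ft_force: [1.0, 0.4, -1.0]
width: 94.2
t 1.52 pos [328.7 370.5 230.6] yaw 34.7 F [ 1.   0.4 -1. ] w 94.2 j [ 0.67  0.04  1.73 -0.    1.37  0.06]
shift [-0.1563, 0.4033, 0.0005] turn 1.418
```

```bash
python3 -m inch '[[[-0.156,0.403,0],0.6],[[-0.156,0.403,0],0.6],[[-0.156,0.403,0],0.6],[[-0.156,0.403,0],0.6],[[-0.156,0.403,0],0.6]]'; python3 -c "
from h import *
st(); rel([440,-300,230],-46.5)"
```

```text
t: 1.93
ee_pos: [378.0, 167.8, 230.8]
tool_rot: [-0.0, 1.0, 0.003, 0.001]
ft_force: [0.7, 0.3, 0.6]
width: 94.2
t 1.93 pos [378.  167.8 230.8] yaw 0.3 F [0.7 0.3 0.6] w 94.2 j [ 0.21 -0.15  1.91 -0.    1.38  0.2 ]
shift [0.0594, 0.4682, 0.0007] turn 0.817
```

```bash
python3 -m inch '[[[0.06,0.468,0],0.8],[[0.06,0.468,0],0.8],[[0.06,0.468,0],0.8],[[0.06,0.468,0],0.8],[[0.06,0.468,0],0.8]]'; python3 -c "
from h import *
st(); rel([440,-340,200],-46.5)"
```

```text
t: 2.35
ee_pos: [406.6, -38.7, 230.9]
tool_rot: [-0.0, 0.952, -0.305, 0.001]
ft_force: [1.5, 0.3, -0.2]
width: 93.9
t 2.35 pos [406.6 -38.7 230.9] yaw -35.5 F [ 1.5  0.3 -0.2] w 93.9 j [-0.31 -0.17  1.92  0.    1.39  0.31]
shift [0.2023, 0.2257, 0.0311] turn 0.191
```

```bash
python3 -m inch '[[[0.202,0.226,0.0],0.19],[[0.202,0.226,0.0],0.19],[[0.202,0.226,0.0],0.19],[[0.202,0.226,0],0.19],[[0.202,0.226,0],0.19]]';python3 -m inch '[[[0.07,0.065,0.0],0],[[0.07,0.065,0.0],0],[[0.07,0.065,0.0],0]]'
python3 - <<'E'
from h import *
import cv2
st()
def dets(c):
    for n in ["carousel","black_cap","service_point","lever_handle","tab_grip","bracket"]:
        r=optics.pinpoint(n,c)
        print(c,n,[(np.round(d["position"],1).tolist(),round(d["p"],2)) for d in r[:2]])
im=optics.camera("wrist"); cv2.imwrite("pics/w1.png",im[:,:,::-1]); dets("wrist")
c=optics.calibration("wrist"); print({k:np.round(v,4).tolist() for k,v in c.items()})
optics.camera("top");dets("top")
E
```

```text
t: 2.77
ee_pos: [430.4, -245.9, 230.7]
tool_rot: [-0.0, 0.92, -0.392, 0.0]
ft_force: [0.1, -0.4, 1.0]
width: 93.8
t: 3.02
ee_pos: [431.9, -344.8, 230.5]
tool_rot: [0.001, 0.919, -0.393, 0.001]
ft_force: [0.4, 0.7, 0.0]
width: 94.0
t 3.02 pos [ 431.9 -344.8  230.5] yaw -46.3 F [0.4 0.7 0. ] w 94.0 j [-0.83  0.16  1.6  -0.    1.38 -0.02]
wrist carousel [([553.8, -307.1, 0.8], 0.86)]
wrist black_cap [([523.8, -260.9, 82.6], 0.84)]
wrist service_point []
wrist lever_handle [([402.8, -287.5, 77.0], 0.85)]
wrist tab_grip [([466.0, -390.5, 59.1], 0.76)]
wrist bracket []
{'vertical_fov': 66.0695, 'cx': 283.2915, 'cy': 204.2219, 'tool_from_camera': [[1.0, 0.0011, -0.0004, 0.0562], [-0.001, 0.971, 0.2391, -69.3362], [0.0007, -0.2391, 0.971, -153.5003], [0.0, 0.0, 0.0, 1.0]]}
top carousel []
top black_cap [([523.6, -255.8, 82.9], 0.84)]
top service_point [([574.1, -251.0, 81.5], 0.63)]
top lever_handle []
top tab_grip []
top bracket []
```

View pics/w1.png

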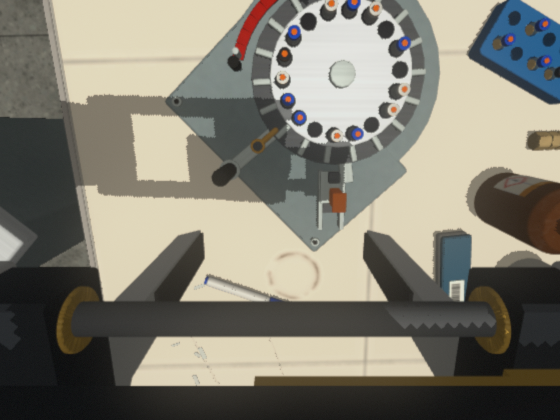

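```bash
cat >> h.py <<'E'
def wray(uv,zw):
    o,p,r=pose(); c=optics.calibration("wrist"); T=np.array(c["tool_from_camera"])
    f=210/np.tan(np.radians(c["vertical_fov"])/2)
    d=np.array([(uv[0]-c["cx"])/f,(uv[1]-c["cy"])/f,1.])
    O=p+r.apply(T[:3,3]); D=r.apply(T[:3,:3]@d)
    return O+D*(zw-O[2])/D[2]
E
python3 - <<'E'
from h import *
import cv2
C=wray((343,73),69)
print("hub",C.round(1))
for n,uv,z in [("tabtop",(338.5,201),76),("handletop",(225,174),96),("cap",(285,54),83)]:
    q=wray(uv,z); d=q-C; print(n,q.round(1),np.hypot(*d[:2]).round(1),np.degrees(np.arctan2(d[1],d[0])).round(1))
a=cv2.imread("pics/w1.png")[0:250,170:430]; cv2.imwrite("pics/w1z.png",cv2.resize(a,(620,596),interpolation=cv2.INTER_CUBIC))
E
```

```text
hub [ 553.2 -297.8   69. ]
tabtop [ 467.7 -379.9   76. ] 118.5 -136.2
handletop [ 415.  -282.7   96. ] 139.0 173.8
cap [ 525.9 -250.5   83. ] 54.7 120.0
```

View pics/w1z.png

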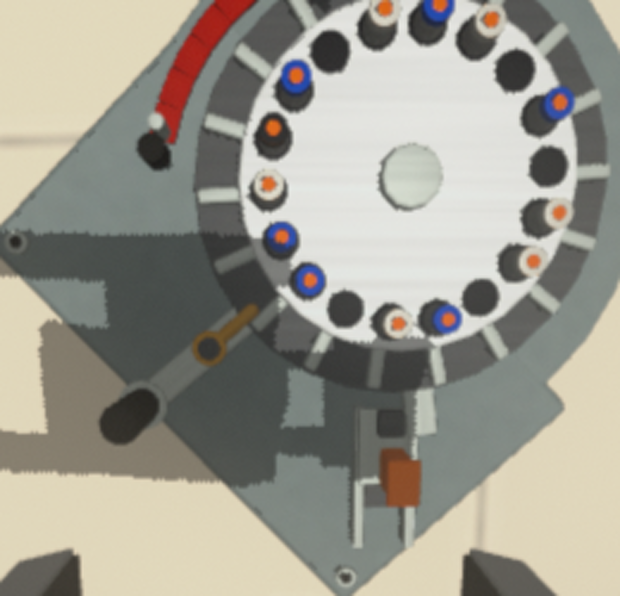

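Run:
```python
from h import *
import cv2
st()
im=optics.camera("wrist"); st()
cv2.imwrite("pics/w2.png",im[:,:,::-1])
a=im[0:250,170:430,::-1]; cv2.imwrite("pics/w2z.png",cv2.resize(a,(624,600),interpolation=cv2.INTER_CUBIC))
for n in ["tab_grip","lever_handle","carousel"]:
    r=optics.pinpoint(n,"wrist"); print(n,[np.round(d["position"],1).tolist() for d in r[:1]])
```

```text
t 3.72 pos [ 432.5 -338.7  230.6] yaw -46.0 F [ 1.2 -0.5 -1.2] w 93.7 j [-0.82  0.15  1.6  -0.    1.38 -0.02]
t 3.77 pos [ 432.5 -338.9  230.6] yaw -46.0 F [-0.2  0.6  0.8] w 93.9 j [-0.82  0.15  1.6   0.    1.38 -0.02]
tab_grip [[466.7, -388.9, 59.4]]
lever_handle [[406.9, -286.7, 76.6]]
carousel [[555.1, -309.9, -0.1]]
```

View pics/w2z.png

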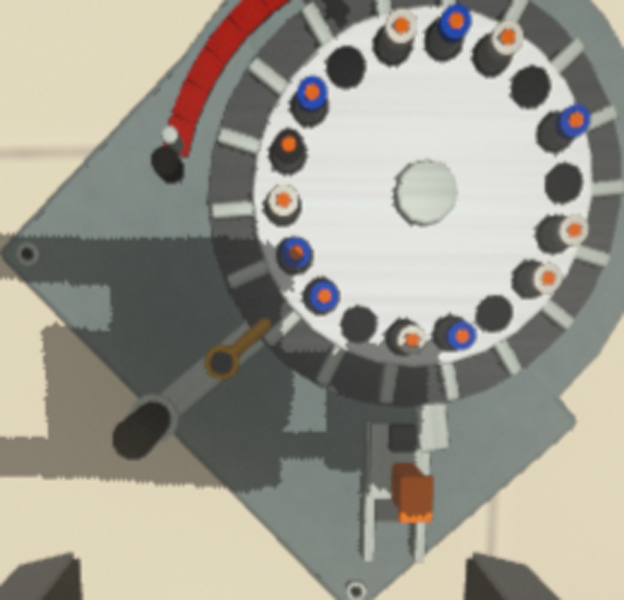

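Run:
```python
from h import *
C=wray((347.5,80),69)
print("hub",C.round(1))
for n,uv,z in [("tabtop",(343.8,204.5),76),("handletop",(225.4,180),96),("cap",(290,60.4),83),("disc-top-left edge",(170+253/2.4,195/2.4),62),("disc right",(170+592/2.4,185/2.4),62),("disc bottom",(170+420/2.4,364/2.4),62)]:
    q=wray(uv,z); d=q-C; print(n,q.round(1),np.hypot(*d[:2]).round(1),np.degrees(np.arctan2(d[1],d[0])).round(1))
```

```text
hub [ 551.8 -305.6   69. ]
tabtop [ 468.7 -386.5   76. ] 115.9 -135.7
handletop [ 411.1 -287.    96. ] 141.9 172.5
cap [ 525.1 -257.6   83. ] 55.0 119.0
disc-top-left edge [ 505.6 -258.1   62. ] 66.3 134.2
disc right [ 600.  -350.7   62. ] 66.0 -43.0
disc bottom [ 505.9 -352.7   62. ] 65.7 -134.3
```

```bash
python3 -c "
from h import *
rel([466.9,-388.6,110],-46.2)"
```

```text
shift [0.0596, 0.0095, 0.1205] turn 0.002
```

```bash
python3 -m inch '[[[0.06,0.0095,0.03],0],[[0.06,0.0095,0.06],0],[[0.06,0.0095,0.09],0],[[0.06,0.0095,0.12],0],[[0.06,0.0095,0.12],0]]' -0.2; python3 -m inch '[[[0,0,0],0]]'
python3 - <<'E'
from h import *
import cv2
st(); im=optics.camera("wrist"); cv2.imwrite("pics/w3.png",im[:,:,::-1]); rel([466.9,-388.6,69],-46.2)
r=optics.pinpoint("tab_grip","wrist"); print([np.round(d["position"],1).tolist() for d in r[:1]])
E
```

```text
t: 4.33
ee_pos: [463.2, -385.1, 102.6]
tool_rot: [-0.003, 0.92, -0.391, -0.007]
ft_force: [-1.1, 0.5, -1.7]
width: 63.8
t: 4.42
ee_pos: [465.9, -387.7, 108.4]
tool_rot: [-0.001, 0.92, -0.391, -0.002]
ft_force: [0.2, 0.2, -0.1]
width: 57.6
t 4.42 pos [ 465.9 -387.7  108.4] yaw -46.1 F [ 0.2  0.2 -0.1] w 57.6 j [-0.84  0.4   1.57  0.    1.19 -0.03]
shift [-0.0007, -0.0001, 0.042] turn 0.002
[[466.0, -386.7, 57.3]]
```

View pics/w3.png

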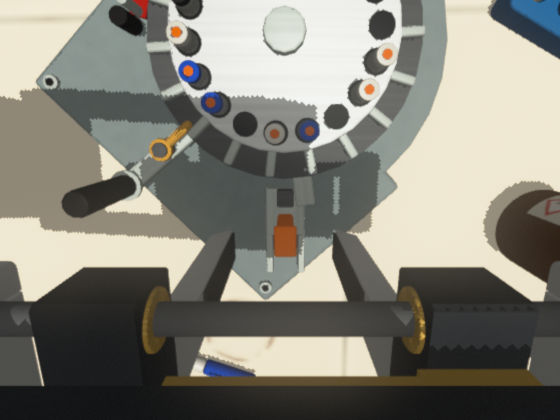

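```bash
python3 -m inch '[[[0,0,0.02],0],[[0,0,0.035],0],[[0,0,0.041],0],[[0,0,0.041],0],[[0,0,0.041],0]]'
python3 - <<'E'
from h import *
import cv2
st(); im=optics.camera("wrist"); cv2.imwrite("pics/w4.png",im[:,:,::-1]); print(wray((285,242),76))
E
```

```text
t: 4.93
ee_pos: [468.1, -389.8, 71.4]
tool_rot: [0.001, 0.92, -0.391, 0.001]
ft_force: [0.0, -1.0, 0.2]
width: 37.7
t 4.93 pos [ 468.1 -389.8   71.4] yaw -46.1 F [ 0.  -1.   0.2] w 37.7 j [-0.84  0.44  1.58  0.    1.11 -0.03]
[ 478.55883271 -381.21051216   76.        ]
```

View pics/w4.png

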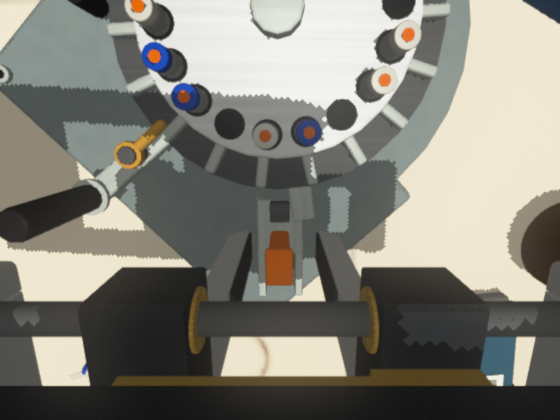

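Run:
```python
from h import *
q=wray((280,268),76); st(); print(q)
rel(q[:2].tolist()+[69],-46.2)
```

```text
t 4.98 pos [ 468.2 -390.    71.6] yaw -46.1 F [ 0.2 -1.4 -0.1] w 37.5 j [-0.84  0.44  1.58  0.    1.11 -0.03]
[ 466.92060484 -388.99728099   76.        ]
shift [-0.0017, 0.0002, 0.0026] turn 0.002
```

```bash
python3 -m inch '[[[-0.0015,0,0.002],0],[[-0.0015,0,0.002],0]]' -1;  python3 -m inch '[[[0,0,0],0],[[0,0,0],0],[[0,0,0],0],[[0,0,0],0]]'; python3 -c "
from h import *
st()"
```

```text
t: 5.15
ee_pos: [466.5, -388.2, 68.5]
tool_rot: [0.0, 0.92, -0.391, 0.001]
ft_force: [-0.3, 0.1, 0.2]
width: 27.6
t: 5.48
ee_pos: [466.4, -388.2, 67.8]
tool_rot: [0.0, 0.92, -0.391, 0.0]
ft_force: [1.8, -0.8, 0.9]
width: 13.2
t 5.48 pos [ 466.4 -388.2   67.8] yaw -46.1 F [ 1.8 -0.8  0.9] w 13.2 j [-0.84  0.45  1.59 -0.    1.1  -0.03]
```

```bash
python3 -m inch '[[[0,0,-0.004],0],[[0,0,-0.008],0],[[0,0,-0.012],0],[[0,0,-0.0145],0],[[0,0,-0.0145],0]]';  python3 - <<'E'
from h import *
import cv2
st(); im=optics.camera("wrist"); cv2.imwrite("pics/w5.png",im[:,:,::-1])
E
```

```text
t: 5.9
ee_pos: [466.3, -388.1, 82.7]
tool_rot: [0.0, 0.92, -0.391, 0.0]
ft_force: [1.8, -0.1, -1.4]
width: 13.4
t 5.9 pos [ 466.3 -388.1   82.7] yaw -46.1 F [ 1.8 -0.1 -1.4] w 13.4 j [-0.84  0.43  1.58  0.    1.13 -0.03]
```

View pics/w5.png

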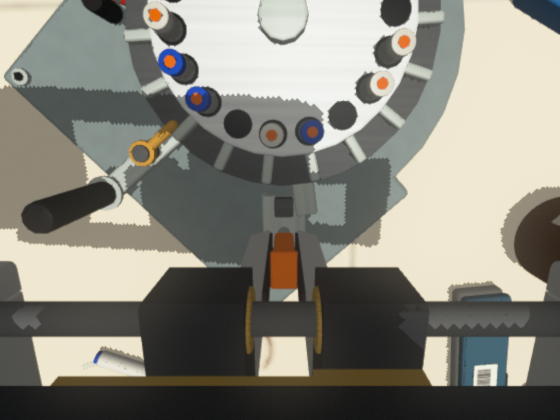

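```bash
python3 -m inch '[[[0,0.006,0],0],[[0,0.012,0],0],[[0,0.018,0],0],[[0,0.024,0],0],[[0,0.030,0],0]]'; python3 -m inch '[[[0,0,0],0],[[0,0,0],0]]'
python3 - <<'E'
from h import *
import cv2
st(); im=optics.camera("wrist"); cv2.imwrite("pics/w6.png",im[:,:,::-1])
E
```

```text
t: 6.37
ee_pos: [444.2, -409.4, 82.0]
tool_rot: [-0.0, 0.92, -0.392, 0.0]
ft_force: [5.4, 1.6, -1.6]
width: 13.6
t: 6.53
ee_pos: [444.5, -409.1, 82.0]
tool_rot: [-0.0, 0.92, -0.392, 0.0]
ft_force: [3.0, 0.5, -1.7]
width: 13.2
t 6.53 pos [ 444.5 -409.1   82. ] yaw -46.1 F [ 3.   0.5 -1.7] w 13.2 j [-0.89  0.42  1.59  0.    1.13 -0.08]
```

View pics/w6.png

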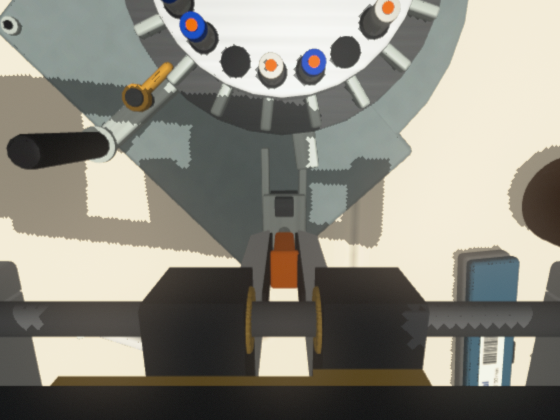

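```bash
python3 -m inch '[[[0,0,0.004],0],[[0,0,0.008],0],[[0,0,0.011],0],[[0,0,0.014],0],[[0,0,0.0145],0]]'; python3 -m inch '[[[0,0,0],0],[[0,0,0],0]]'
python3 - <<'E'
from h import *
import cv2
st(); im=optics.camera("wrist"); cv2.imwrite("pics/w7.png",im[:,:,::-1])
E
```

```text
t: 7.0
ee_pos: [444.7, -409.1, 67.8]
tool_rot: [0.0, 0.92, -0.391, 0.0]
ft_force: [1.9, -1.5, 3.1]
width: 13.2
t: 7.17
ee_pos: [444.7, -409.0, 67.8]
tool_rot: [0.0, 0.92, -0.391, 0.0]
ft_force: [1.7, -1.8, 1.7]
width: 13.5
t 7.17 pos [ 444.7 -409.    67.8] yaw -46.1 F [ 1.7 -1.8  1.7] w 13.5 j [-0.89  0.44  1.6  -0.    1.1  -0.08]
```

View pics/w7.png

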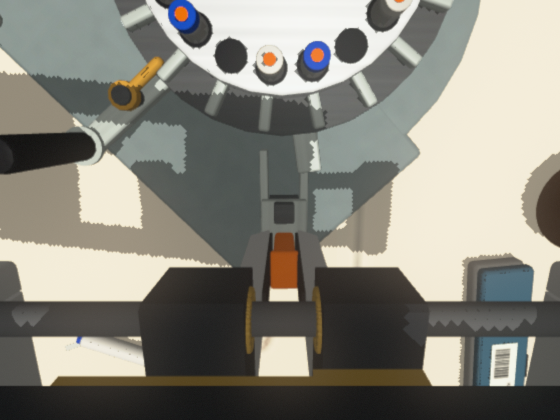

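```bash
python3 -m inch '[[[0,0,0],0],[[0,0,0],0],[[0,0,0],0],[[0,0,0],0],[[0,0,0],0]]' -0.1; python3 -m inch '[[[0,0,-0.04],0],[[0,0,-0.08],0],[[0,0,-0.09],0],[[0,0,-0.09],0]]';python3 -m inch '[[[0,0,0],0],[[0,0,0],0]]'
python3 - <<'E'
from h import *
import cv2
st(); im=optics.camera("wrist"); cv2.imwrite("pics/w8.png",im[:,:,::-1])
for n in ["carousel","black_cap","service_point","lever_handle","tab_grip"]:
    r=optics.pinpoint(n,"wrist"); print(n,[(np.round(d["position"],1).tolist(),round(d["p"],2)) for d in r[:1]])
E
```

```text
t: 7.63
ee_pos: [443.9, -408.1, 66.9]
tool_rot: [-0.0, 0.92, -0.391, -0.001]
ft_force: [-0.2, -0.2, 0.7]
width: 41.3
t: 7.97
ee_pos: [446.6, -411.2, 162.4]
tool_rot: [0.002, 0.92, -0.391, 0.004]
ft_force: [0.1, -0.1, -0.5]
width: 42.4
t: 8.13
ee_pos: [443.4, -407.4, 155.3]
tool_rot: [-0.001, 0.92, -0.391, -0.002]
ft_force: [-0.2, 0.4, -0.2]
width: 42.3
t 8.13 pos [ 443.4 -407.4  155.3] yaw -46.1 F [-0.2  0.4 -0.2] w 42.3 j [-0.89  0.33  1.54 -0.    1.27 -0.08]
carousel [([554.3, -308.0, -1.2], 0.56)]
black_cap []
service_point []
lever_handle [([407.5, -289.8, 76.4], 0.74)]
tab_grip [([448.7, -409.7, 57.3], 0.6)]
```

View pics/w8.png

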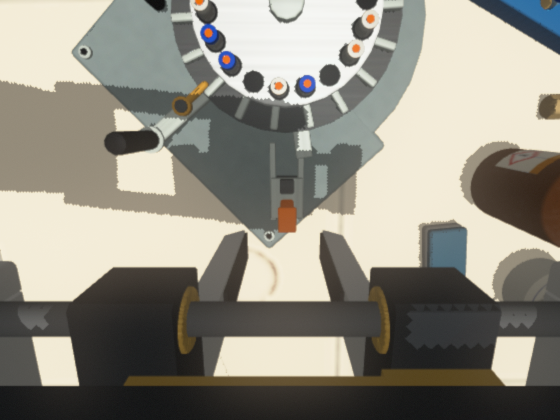

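Run:
```python
from h import *
print(wray((287,220),76), wray((116,142),96)); rel([409.6,-287.8,155],-97)
```

```text
[ 445.51463809 -410.23296942   76.        ] [ 410.2647442  -289.02012707   96.        ]
shift [-0.1105, -0.0587, 0.0014] turn 0.889
```

```bash
python3 -m inch '[[[-0.11,-0.0587,0],0.12],[[-0.11,-0.0587,0],0.24],[[-0.11,-0.0587,0],0.36],[[-0.11,-0.0587,0],0.48],[[-0.11,-0.0587,0],0.6]]' -0.36; python3 -m inch '[[[0,0,0],0.12],[[0,0,0],0.24],[[0,0,0],0.29],[[0,0,0],0.29]]'; python3 -m inch '[[[0,0,0],0],[[0,0,0],0],[[0,0,0],0]]'
python3 - <<'E'
from h import *
import cv2
st(); im=optics.camera("wrist"); cv2.imwrite("pics/w9.png",im[:,:,::-1])
for n in ["carousel","black_cap","service_point","lever_handle","tab_grip"]:
    r=optics.pinpoint(n,"wrist"); print(n,[(np.round(d["position"],1).tolist(),round(d["p"],2)) for d in r[:1]])
rel([409.6,-287.8,82],-97)
E
```

```text
t: 8.85
ee_pos: [409.0, -285.5, 156.1]
tool_rot: [-0.0, 0.762, -0.647, -0.002]
ft_force: [-0.3, -0.3, 1.9]
width: 29.9
t: 9.18
ee_pos: [410.4, -288.6, 157.2]
tool_rot: [-0.0, -0.662, 0.75, 0.0]
ft_force: [-0.6, 1.0, -0.4]
width: 30.3
t: 9.43
ee_pos: [410.4, -288.7, 157.3]
tool_rot: [-0.0, -0.663, 0.749, 0.0]
ft_force: [0.4, 0.1, -0.9]
width: 30.4
t 9.43 pos [ 410.4 -288.7  157.3] yaw -97.0 F [ 0.4  0.1 -0.9] w 30.4 j [-0.79  0.13  1.79  0.    1.22  0.91]
carousel [([444.7, -409.4, 58.3], 0.34)]
black_cap [([523.5, -260.0, 81.6], 0.7)]
service_point []
lever_handle [([407.4, -287.2, 78.4], 0.71)]
tab_grip []
shift [-0.0009, 0.001, 0.0754] turn -0.001
```

View pics/w9.png

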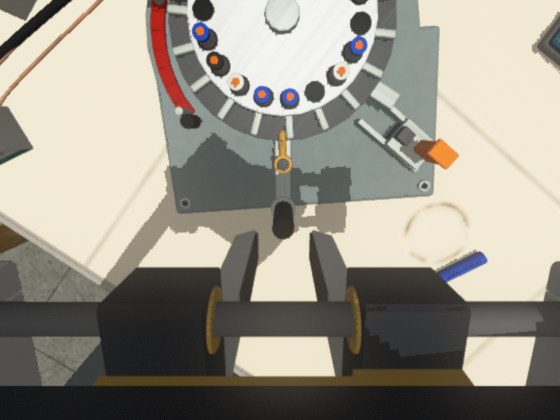

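Run:
```python
from h import *
q=wray((283.5,223),96);h=wray((283,13),69); st(); print(q,h,np.hypot(*(q-h)[:2])); rel(list(q[:2])+[82],-97)
```

```text
t 9.73 pos [ 410.5 -288.8  157.4] yaw -97.1 F [-0.1 -0.4  0.3] w 30.2 j [-0.79  0.13  1.79 -0.    1.22  0.91]
[ 413.21683718 -288.9987892    96.        ] [ 551.62318574 -305.64365371   69.        ] 139.4036184473893
shift [-0.0001, -0.0028, 0.0754] turn -0.001
```

```bash
python3 -m inch '[[[0,0,0.025],0],[[0,0,0.05],0],[[0,0,0.07],0],[[0,0,0.075],0],[[0,0,0.075],0]]'; python3 -m inch '[[[0,0,0],0],[[0,0,0],0]]'
python3 - <<'E'
from h import *
import cv2
st(); im=optics.camera("wrist"); cv2.imwrite("pics/w10.png",im[:,:,::-1])
E
```

```text
t: 10.15
ee_pos: [409.2, -287.6, 80.7]
tool_rot: [-0.0, -0.662, 0.749, 0.002]
ft_force: [-0.5, 0.1, -0.2]
width: 30.0
t: 10.32
ee_pos: [411.5, -289.7, 84.0]
tool_rot: [0.0, -0.662, 0.749, -0.001]
ft_force: [0.8, -0.7, -0.6]
width: 30.1
t 10.32 pos [ 411.5 -289.7   84. ] yaw -97.1 F [ 0.8 -0.7 -0.6] w 30.1 j [-0.79  0.23  1.85 -0.    1.06  0.91]
```

View pics/w10.png

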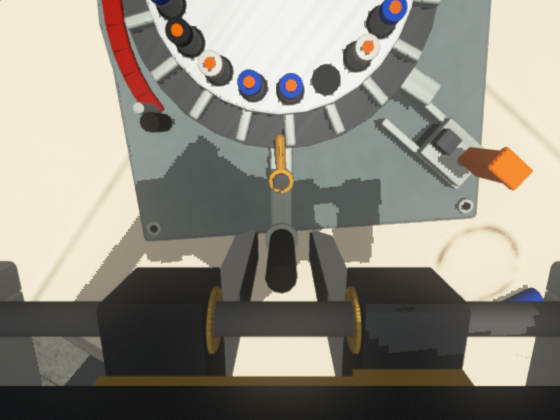

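Run:
```python
from h import *
q=wray((281,279),96); st(); print(q); rel(list(q[:2])+[82],-97)
C=np.array([553.5,-305.5])
for phi in [173,163,153,143,138,135,132,130]:
    print(phi,(C+145*np.array([np.cos(np.radians(phi)),np.sin(np.radians(phi))])).round(1), "yaw",phi+90-360)
```

```text
t 10.37 pos [ 411.6 -289.8   84.1] yaw -97.1 F [0.2 0.4 0.7] w 30.3 j [-0.79  0.23  1.85 -0.    1.06  0.91]
[ 409.12549922 -288.08901665   96.        ]
shift [-0.0014, 0.0026, 0.0021] turn -0.001
173 [ 409.6 -287.8] yaw -97
163 [ 414.8 -263.1] yaw -107
153 [ 424.3 -239.7] yaw -117
143 [ 437.7 -218.2] yaw -127
138 [ 445.7 -208.5] yaw -132
135 [ 451. -203.] yaw -135
132 [ 456.5 -197.7] yaw -138
130 [ 460.3 -194.4] yaw -140
```

```bash
python3 -m inch '[[[-0.0072,0.0018,0.001],0.05],[[-0.0145,0.0013,0.001],0.1],[[-0.0217,0.0004,0.001],0.15],[[-0.0288,-0.0009,0.001],0.2],[[-0.0359,-0.0025,0.001],0.25]]'
cat >> h.py <<'E'
C=np.array([553.5,-305.5])
def lev():
    o,p,r=pose(); d=p[:2]-C; phi=np.arctan2(d[1],d[0]); tan=np.array([np.sin(phi),-np.cos(phi)]); rad=d/np.hypot(*d)
    F=np.array(o["ft_force"]); print("t",round(o["t"],2),"phi",np.degrees(phi).round(1),"dth",round(np.radians(173)-phi,3),"R",np.hypot(*d).round(1),"z",p[2].round(1),"yaw-90-phi",((yaw()-np.degrees(phi)-90+180)%360-180).round(1),"Ftan",(F[:2]@tan).round(1),"Frad",(F[:2]@rad).round(1),"Fz",F[2].round(1))
E
python3 -c "
from h import *
lev()"
```

```text
t: 10.78
ee_pos: [418.0, -254.6, 83.1]
tool_rot: [-0.0, -0.563, 0.827, -0.002]
ft_force: [-2.5, -2.2, 0.9]
width: 30.1
t 10.78 phi 159.4 dth 0.237 R 144.8 z 83.1 yaw-90-phi -0.9 Ftan -3.0 Frad 1.5 Fz 0.9
```

```bash
python3 -m inch '[[[-0.0072,-0.0002,0],0.05],[[-0.0145,-0.0007,0],0.1],[[-0.0217,-0.0016,0],0.15],[[-0.0288,-0.0029,0],0.2],[[-0.0359,-0.0045,0],0.25]]'
python3 - <<'E'
from h import *
import cv2
lev(); im=optics.camera("wrist"); cv2.imwrite("pics/w11.png",im[:,:,::-1])
E
```

```text
t: 11.2
ee_pos: [434.3, -223.7, 83.0]
tool_rot: [-0.002, -0.456, 0.89, -0.002]
ft_force: [-6.0, -4.8, 2.0]
width: 30.2
t 11.2 phi 145.5 dth 0.48 R 144.6 z 83.0 yaw-90-phi -1.3 Ftan -7.3 Frad 2.2 Fz 2.0
```

View pics/w11.png

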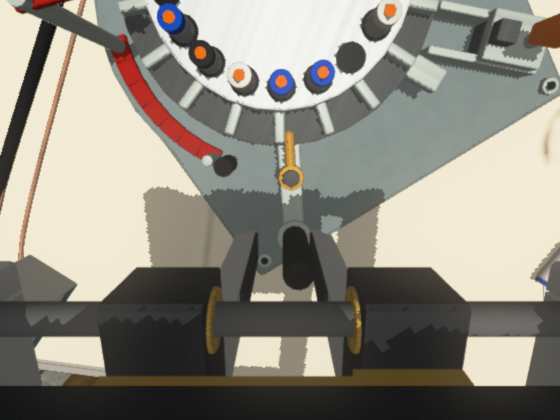

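```bash
python3 -m inch '[[[-0.0043,-0.0001,0],0.03],[[-0.0087,-0.0003,0],0.06],[[-0.0130,-0.0006,0],0.09],[[-0.0145,-0.0007,0],0.1]]'; python3 -c "
from h import *
lev()"
```

```text
t: 11.58
ee_pos: [443.3, -211.8, 83.0]
tool_rot: [-0.001, -0.412, 0.911, -0.001]
ft_force: [-5.4, -3.5, 3.0]
width: 29.9
t 11.58 phi 139.6 dth 0.583 R 144.6 z 83.0 yaw-90-phi -1.0 Ftan -6.1 Frad 1.9 Fz 3.0
```

Fine steps from here.

```bash
python3 -m inch '[[[-0.0022,0,0],0.015],[[-0.0043,-0.0001,0],0.03],[[-0.0043,-0.0001,0],0.03]]'; python3 -c "
from h import *
lev()"; python3 -m inch '[[[-0.0022,0,0],0.015],[[-0.0043,-0.0001,0],0.03],[[-0.0043,-0.0001,0],0.03]]'; python3 -c "
from h import *
lev()"
```

```text
t: 11.83
ee_pos: [446.1, -208.6, 83.0]
tool_rot: [-0.001, -0.398, 0.917, -0.001]
ft_force: [-5.5, -3.3, 2.7]
width: 29.8
t 11.83 phi 137.9 dth 0.612 R 144.6 z 83.0 yaw-90-phi -1.0 Ftan -6.1 Frad 1.9 Fz 2.7
t: 12.08
ee_pos: [449.1, -205.5, 83.0]
tool_rot: [-0.001, -0.384, 0.923, -0.001]
ft_force: [-5.5, -2.4, 3.5]
width: 30.1
t 12.08 phi 136.2 dth 0.641 R 144.5 z 83.0 yaw-90-phi -1.1 Ftan -5.5 Frad 2.3 Fz 3.5
```

Run:
```python
from h import *
import cv2
im=optics.camera("wrist"); cv2.imwrite("pics/w12.png",im[:,:,::-1]); lev()
```

```text
t 12.13 phi 136.3 dth 0.641 R 144.6 z 83.0 yaw-90-phi -1.0 Ftan -6.0 Frad 2.6 Fz 5.1
```

View pics/w12.png

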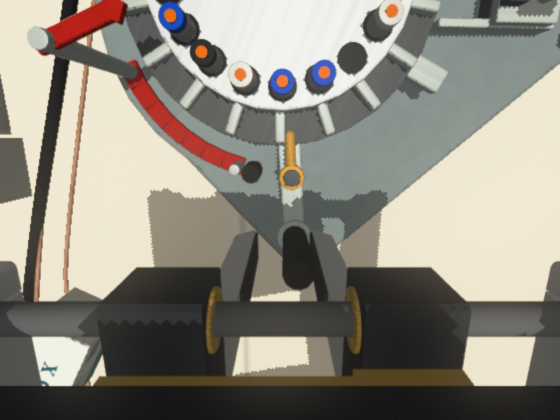

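```bash
python3 -m inch '[[[-0.0043,-0.0001,0],0.03],[[-0.0087,-0.0003,0],0.06],[[-0.0116,-0.0005,0],0.08],[[-0.0116,-0.0005,0],0.08]]'; python3 -c "
from h import *
lev()"; python3 -m inch '[[[-0.0022,0,0],0.015],[[-0.0043,-0.0001,0],0.03],[[-0.0043,-0.0001,0],0.03]]'; python3 -c "
from h import *
lev()"
```

```text
t: 12.47
ee_pos: [457.7, -197.3, 82.9]
tool_rot: [-0.001, -0.347, 0.938, -0.001]
ft_force: [-5.2, -2.1, 3.7]
width: 30.2
t 12.47 phi 131.5 dth 0.724 R 144.5 z 82.9 yaw-90-phi -0.9 Ftan -5.2 Frad 1.9 Fz 3.7
t: 12.72
ee_pos: [460.8, -194.7, 82.9]
tool_rot: [-0.001, -0.333, 0.943, -0.001]
ft_force: [-5.0, -2.9, 4.8]
width: 30.2
t 12.72 phi 129.9 dth 0.752 R 144.5 z 82.9 yaw-90-phi -1.0 Ftan -5.7 Frad 1.0 Fz 4.8
```

```bash
python3 -m inch '[[[-0.0015,0,0],0.01],[[-0.0029,0,0],0.02],[[-0.0029,0,0],0.02]]'
python3 - <<'E'
from h import *
import cv2
lev(); im=optics.camera("wrist"); cv2.imwrite("pics/w13.png",im[:,:,::-1]); lev()
E
```

```text
t: 12.97
ee_pos: [462.3, -193.6, 82.9]
tool_rot: [-0.002, -0.324, 0.946, -0.001]
ft_force: [-7.9, -4.8, 4.1]
width: 30.0
t 12.97 phi 129.2 dth 0.765 R 144.4 z 82.9 yaw-90-phi -1.4 Ftan -9.2 Frad 1.2 Fz 4.1
t 13.02 phi 129.2 dth 0.765 R 144.3 z 82.9 yaw-90-phi -1.4 Ftan -9.3 Frad 1.9 Fz 4.9
```

View pics/w13.png

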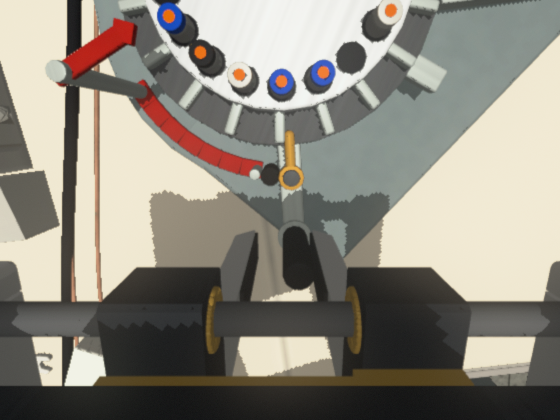

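```bash
python3 -m inch '[[[-0.0012,0,0],0.006],[[-0.0025,0,0],0.012],[[-0.0032,0,0],0.016],[[-0.0032,0,0],0.016]]'; python3 -c "
from h import *
lev()"
```

```text
t: 13.35
ee_pos: [463.7, -192.5, 82.8]
tool_rot: [-0.004, -0.317, 0.949, -0.002]
ft_force: [-10.9, -7.6, 5.6]
width: 30.3
t 13.35 phi 128.5 dth 0.777 R 144.3 z 82.8 yaw-90-phi -1.6 Ftan -13.3 Frad 0.8 Fz 5.6
```

```bash
python3 -m inch '[[[-0.0012,0,0],0.006],[[-0.0022,0,0],0.01],[[-0.0022,0,0],0.01]]'
python3 - <<'E'
from h import *
import cv2
lev(); 
for c in ["top","wrist"]:
    im=optics.camera(c); 
    if c=="top": cv2.imwrite("pics/t1z.png",cv2.resize(im[110:260,220:370,::-1],(600,600),interpolation=cv2.INTER_CUBIC))
    for n in ["black_cap","service_point"]:
        r=optics.pinpoint(n,c); print(c,n,[(np.round(d["position"],1).tolist(),round(d["p"],2),np.degrees(np.arctan2(d["position"][1]-C[1],d["position"][0]-C[0])).round(1)) for d in r[:2]])
lev()
E
```

```text
t: 13.6
ee_pos: [464.7, -191.8, 82.7]
tool_rot: [-0.005, -0.312, 0.95, -0.002]
ft_force: [-13.0, -9.9, 6.9]
width: 30.3
t 13.6 phi 128.0 dth 0.786 R 144.3 z 82.7 yaw-90-phi -1.6 Ftan -16.3 Frad 0.2 Fz 6.9
top black_cap [([554.1, -250.1, 85.3], 0.92, np.float64(89.4))]
top service_point [([571.0, -253.9, 81.5], 0.49, np.float64(71.3))]
wrist black_cap [([552.6, -251.1, 82.0], 0.83, np.float64(90.9)), ([552.3, -309.7, -0.5], 0.74, np.float64(-105.9))]
wrist service_point []
t 13.9 phi 128.0 dth 0.785 R 144.3 z 82.8 yaw-90-phi -1.7 Ftan -16.1 Frad 1.2 Fz 7.3
```

View pics/t1z.png

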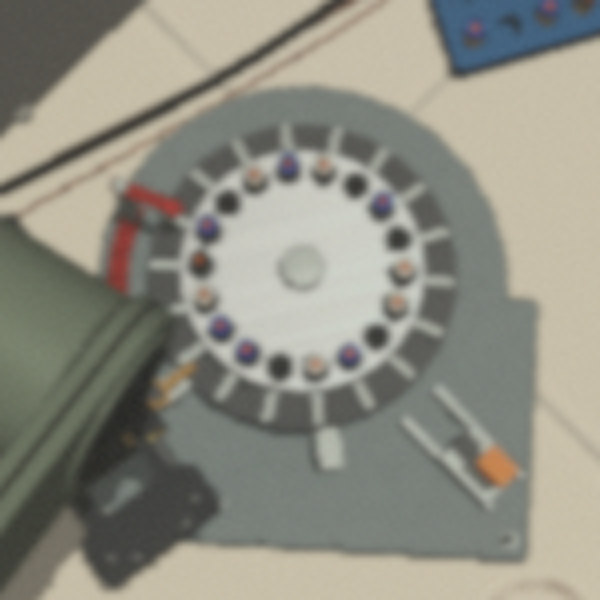

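```bash
python3 -m inch '[[[0.0087,-0.0003,0],-0.06],[[0.0174,-0.001,0],-0.12],[[0.026,-0.0023,0],-0.18],[[0.0345,-0.0042,0],-0.24],[[0.0429,-0.0065,0],-0.3]]';python3 -c "
from h import *
lev()"; python3 -m inch '[[[0.0087,-0.0003,0],-0.06],[[0.0174,-0.001,0],-0.12],[[0.026,-0.0023,0],-0.18],[[0.0345,-0.0042,0],-0.24],[[0.0429,-0.0065,0],-0.3]]'; python3 -c "
from h import *
lev(); rel([409.6,-287.8,83],-97)"
```

```text
t: 14.32
ee_pos: [437.3, -219.8, 82.6]
tool_rot: [0.0, -0.451, 0.893, -0.001]
ft_force: [-1.6, -1.3, -0.4]
width: 30.3
t 14.32 phi 143.6 dth 0.513 R 144.4 z 82.6 yaw-90-phi 0.0 Ftan -2.0 Frad 0.5 Fz -0.4
t: 14.73
ee_pos: [417.1, -258.4, 82.6]
tool_rot: [0.0, -0.579, 0.815, -0.001]
ft_force: [-0.5, -1.4, -0.3]
width: 30.1
t 14.73 phi 161.0 dth 0.21 R 144.3 z 82.6 yaw-90-phi -0.2 Ftan -1.5 Frad 0.0 Fz -0.3
shift [0.0302, -0.0026, -0.0003] turn -0.213
```

```bash
python3 -m inch '[[[0.0087,-0.0003,0],-0.06],[[0.0174,-0.001,0],-0.12],[[0.026,-0.0023,0],-0.18],[[0.0305,-0.0028,0],-0.213],[[0.0305,-0.0028,0],-0.213]]'
python3 - <<'E'
from h import *
import cv2
lev(); im=optics.camera("wrist"); cv2.imwrite("pics/w14.png",im[:,:,::-1])
im=optics.camera("top"); cv2.imwrite("pics/t2z.png",cv2.resize(im[110:260,220:370,::-1],(600,600),interpolation=cv2.INTER_CUBIC))
for n in ["black_cap","service_point"]:
        r=optics.pinpoint(n,"top"); print(n,[(np.round(d["position"],1).tolist(),round(d["p"],2),np.degrees(np.arctan2(d["position"][1]-C[1],d["position"][0]-C[0])).round(1)) for d in r[:2]])
lev()
E
```

```text
t: 15.15
ee_pos: [410.1, -288.6, 82.8]
tool_rot: [0.0, -0.661, 0.75, -0.002]
ft_force: [0.3, -0.7, 0.8]
width: 29.9
t 15.15 phi 173.3 dth -0.005 R 144.4 z 82.8 yaw-90-phi -0.5 Ftan -0.6 Frad -0.4 Fz 0.8
black_cap []
service_point [([572.5, -254.2, 84.2], 0.84, np.float64(69.7))]
t 15.35 phi 172.6 dth 0.007 R 145.0 z 81.9 yaw-90-phi 0.2 Ftan -0.5 Frad -0.2 Fz 0.3
```

View pics/w14.png

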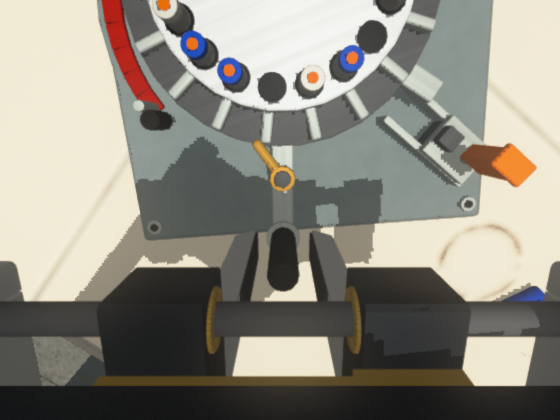

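View pics/t2z.png

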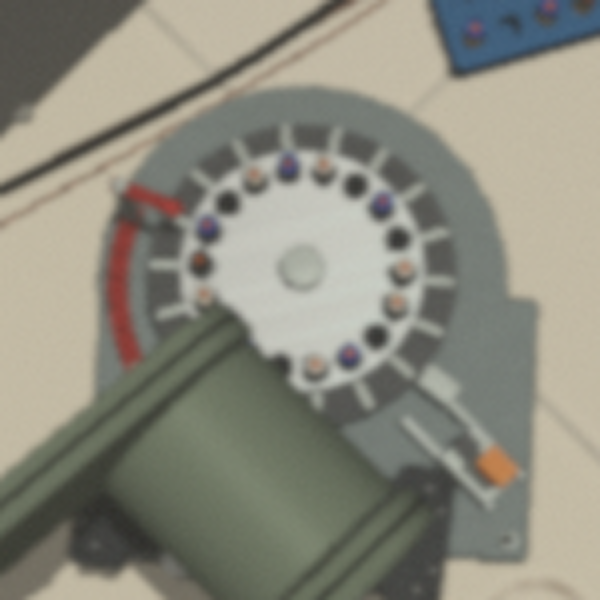

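```bash
python3 -m inch '[[[-0.0072,-0.0002,0],0.05],[[-0.0145,-0.0007,0],0.1],[[-0.0217,-0.0016,0],0.15],[[-0.0288,-0.0029,0],0.2],[[-0.0359,-0.0045,0],0.25]]'; python3 -c "
from h import *
lev()";python3 -m inch '[[[-0.0072,-0.0002,0],0.05],[[-0.0145,-0.0007,0],0.1],[[-0.0217,-0.0016,0],0.15],[[-0.0288,-0.0029,0],0.2],[[-0.0288,-0.0029,0],0.2]]';python3 - <<'E'
from h import *
import cv2
lev(); im=optics.camera("wrist"); cv2.imwrite("pics/w15.png",im[:,:,::-1])
E
```

```text
t: 15.77
ee_pos: [418.8, -252.1, 81.9]
tool_rot: [-0.0, -0.562, 0.827, -0.001]
ft_force: [-0.1, -2.6, -0.3]
width: 30.6
t 15.77 phi 158.4 dth 0.255 R 144.9 z 81.9 yaw-90-phi -0.0 Ftan -2.5 Frad -0.8 Fz -0.3
t: 16.18
ee_pos: [432.2, -226.4, 81.9]
tool_rot: [-0.0, -0.478, 0.879, -0.001]
ft_force: [-0.8, -2.6, 1.1]
width: 29.7
t 16.18 phi 146.9 dth 0.456 R 144.9 z 81.9 yaw-90-phi 0.2 Ftan -2.6 Frad -0.7 Fz 1.1
```

View pics/w15.png

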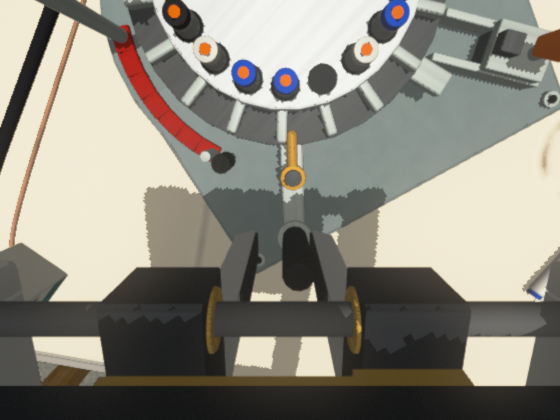

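```bash
python3 -m inch '[[[-0.0058,-0.0001,0],0.04],[[-0.0116,-0.0005,0],0.08],[[-0.0174,-0.001,0],0.12],[[-0.0231,-0.0019,0],0.16],[[-0.0288,-0.0029,0],0.2]]'; python3 -c "
from h import *
lev()";python3 -m inch '[[[-0.0043,-0.0001,0],0.03],[[-0.0087,-0.0003,0],0.06],[[-0.0116,-0.0005,0],0.08],[[-0.0116,-0.0005,0],0.08]]';python3 -c "
from h import *
lev()"
```

```text
t: 16.65
ee_pos: [449.3, -205.2, 81.9]
tool_rot: [-0.001, -0.387, 0.922, -0.001]
ft_force: [-2.8, -5.6, 0.5]
width: 30.1
t 16.65 phi 136.1 dth 0.644 R 144.6 z 81.9 yaw-90-phi -0.6 Ftan -6.0 Frad -1.8 Fz 0.5
t: 16.98
ee_pos: [458.0, -196.9, 81.8]
tool_rot: [-0.001, -0.35, 0.937, -0.001]
ft_force: [-2.8, -5.3, 2.4]
width: 29.9
t 16.98 phi 131.3 dth 0.727 R 144.6 z 81.8 yaw-90-phi -0.3 Ftan -5.6 Frad -2.1 Fz 2.4
```

```bash
python3 -m inch '[[[-0.0022,0,0],0.015],[[-0.0043,-0.0001,0],0.03],[[-0.0058,-0.0002,0],0.04],[[-0.0072,-0.0002,0],0.05],[[-0.0072,-0.0002,0],0.05]]'; python3 -c "
from h import *
lev()"
```

```text
t: 17.4
ee_pos: [462.5, -193.3, 81.8]
tool_rot: [-0.002, -0.327, 0.945, -0.001]
ft_force: [-6.0, -7.9, 1.8]
width: 30.3
t 17.4 phi 129.1 dth 0.767 R 144.4 z 81.8 yaw-90-phi -0.9 Ftan -9.7 Frad -2.4 Fz 1.8
```

```bash
python3 -m inch '[[[-0.0015,0,0],0.01],[[-0.003,0,0],0.02],[[-0.0045,-0.0001,0],0.025],[[-0.0055,-0.0001,0],0.025],[[-0.0055,-0.0001,0],0.025]]'
python3 - <<'E'
from h import *
import cv2
lev(); im=optics.camera("top"); cv2.imwrite("pics/t3z.png",cv2.resize(im[110:260,220:370,::-1],(600,600),interpolation=cv2.INTER_CUBIC))
for n in ["black_cap","service_point"]:
        r=optics.pinpoint(n,"top"); print(n,[(np.round(d["position"],1).tolist(),round(d["p"],2),np.degrees(np.arctan2(d["position"][1]-C[1],d["position"][0]-C[0])).round(1)) for d in r[:2]])
im=optics.camera("scene"); cv2.imwrite("pics/s3z.png",cv2.resize(im[180:290,210:360,::-1],(800,587),interpolation=cv2.INTER_CUBIC))
for n in ["black_cap","service_point"]:
        r=optics.pinpoint(n,"scene"); print(n,[(np.round(d["position"],1).tolist(),round(d["p"],2),np.degrees(np.arctan2(d["position"][1]-C[1],d["position"][0]-C[0])).round(1)) for d in r[:2]])
lev()
E
```

```text
t: 17.82
ee_pos: [464.8, -191.5, 81.7]
tool_rot: [-0.005, -0.316, 0.949, -0.002]
ft_force: [-11.3, -12.3, 4.8]
width: 30.4
t 17.82 phi 127.9 dth 0.787 R 144.4 z 81.7 yaw-90-phi -1.0 Ftan -16.5 Frad -2.8 Fz 4.8
black_cap [([572.2, -253.9, 82.2], 0.8, np.float64(70.1))]
service_point [([572.2, -254.6, 83.6], 0.58, np.float64(69.8))]
black_cap [([577.0, -252.9, 84.6], 0.75, np.float64(65.9))]
service_point [([576.1, -256.3, 85.3], 0.43, np.float64(65.3))]
t 18.12 phi 127.9 dth 0.787 R 144.4 z 81.7 yaw-90-phi -1.1 Ftan -17.5 Frad -3.0 Fz 4.0
```

View pics/t3z.png

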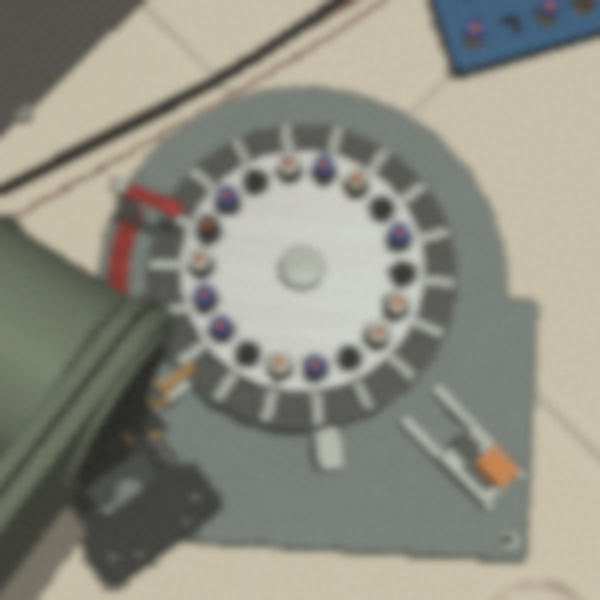

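View pics/s3z.png

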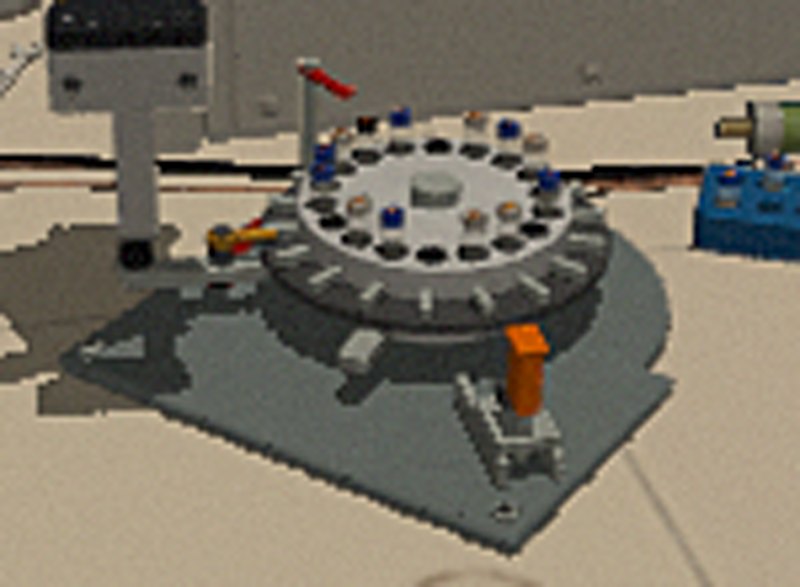

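Black cap now stands at the pointer (top view (207,229), beside the arrow tip; both networks agree within 1 mm or so). The tab is parked. Return the lever gently.

```bash
python3 -m inch '[[[0.0087,-0.0003,0],-0.06],[[0.0174,-0.001,0],-0.12],[[0.026,-0.0023,0],-0.18],[[0.0345,-0.0042,0],-0.24],[[0.0429,-0.0065,0],-0.3]]';python3 -c "
from h import *
lev()"; python3 -m inch '[[[0.0087,-0.0003,0],-0.06],[[0.0174,-0.001,0],-0.12],[[0.026,-0.0023,0],-0.18],[[0.0345,-0.0042,0],-0.24],[[0.0429,-0.0065,0],-0.3]]'; python3 -c "
from h import *
lev(); rel([409.6,-287.8,83],-97)"
```

```text
t: 18.53
ee_pos: [437.1, -218.8, 81.6]
tool_rot: [0.0, -0.454, 0.891, 0.0]
ft_force: [-0.7, -0.0, -0.3]
width: 29.9
t 18.53 phi 143.3 dth 0.518 R 145.2 z 81.6 yaw-90-phi 0.7 Ftan -0.4 Frad 0.5 Fz -0.3
t: 18.95
ee_pos: [416.9, -257.1, 81.4]
tool_rot: [-0.0, -0.583, 0.813, 0.001]
ft_force: [-0.3, -1.0, -0.4]
width: 30.1
t 18.95 phi 160.5 dth 0.218 R 145.0 z 81.4 yaw-90-phi 0.7 Ftan -1.0 Frad -0.0 Fz -0.4
shift [0.0314, -0.003, -0.0017] turn -0.205
```

```bash
python3 -m inch '[[[0.0087,-0.0003,0],-0.06],[[0.0174,-0.001,0],-0.12],[[0.026,-0.0023,0],-0.18],[[0.0314,-0.003,0],-0.205],[[0.0314,-0.003,0],-0.205]]'; python3 -m inch '[[[0,0,0],0],[[0,0,0],0]]'
python3 - <<'E'
from h import *
import cv2
lev(); im=optics.camera("wrist"); cv2.imwrite("pics/w16.png",im[:,:,::-1])
E
```

```text
t: 19.37
ee_pos: [410.1, -288.4, 81.5]
tool_rot: [0.0, -0.661, 0.75, 0.0]
ft_force: [-0.4, -0.3, -0.8]
width: 30.1
t: 19.53
ee_pos: [410.1, -287.1, 81.3]
tool_rot: [0.0, -0.661, 0.75, 0.0]
ft_force: [0.1, 0.1, -0.2]
width: 30.0
t 19.53 phi 172.7 dth 0.005 R 144.6 z 81.3 yaw-90-phi 0.0 Ftan 0.1 Frad -0.1 Fz -0.2
```

View pics/w16.png

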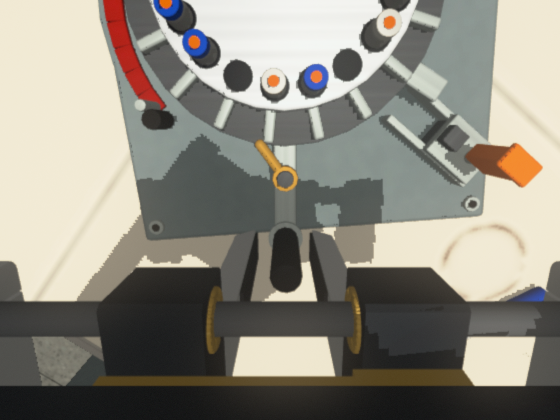

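```bash
python3 -m inch '[[[0,0,-0.02],0],[[0,0,-0.05],0],[[0,0,-0.085],0],[[0,0,-0.12],0],[[0,0,-0.12],0]]'; python3 -m inch '[[[0.02,0.04,-0.02],0],[[0.02,0.04,-0.03],0],[[0.02,0.04,-0.03],0],[[0.02,0.04,-0.03],0]]'
python3 - <<'E'
from h import *
import cv2
lev()
for k in range(14): im=optics.camera("wrist")
cv2.imwrite("pics/w17.png",im[:,:,::-1])
for c in ["wrist","top","scene"]:
    im=optics.camera(c)
    if c=="scene": cv2.imwrite("pics/s4z.png",cv2.resize(im[180:290,210:360,::-1],(800,587),interpolation=cv2.INTER_CUBIC))
    for n in ["black_cap","service_point","lever_handle","tab_grip","reagent_bottle","septa_carton","syringe_box"]:
        r=optics.pinpoint(n,c); print(c,n,[(np.round(d["position"],1).tolist(),round(d["p"],2)) for d in r[:1]])
st()
E
```

```text
t: 20.0
ee_pos: [414.0, -290.7, 209.3]
tool_rot: [0.001, -0.661, 0.75, -0.007]
ft_force: [1.7, -1.3, 1.7]
width: 29.7
t: 20.33
ee_pos: [368.4, -302.6, 231.7]
tool_rot: [0.0, -0.661, 0.751, -0.001]
ft_force: [0.5, -0.2, -0.3]
width: 29.9
t 20.33 phi 179.1 dth -0.107 R 185.1 z 231.7 yaw-90-phi -6.4 Ftan -0.2 Frad -0.5 Fz -0.3
wrist black_cap []
wrist service_point []
wrist lever_handle [([405.5, -287.0, 73.4], 0.92)]
wrist tab_grip [([445.8, -410.4, 59.1], 0.81)]
wrist reagent_bottle []
wrist septa_carton [([494.4, -20.4, -3.4], 0.87)]
wrist syringe_box [([478.7, -601.7, 0.2], 0.85)]
top black_cap [([570.9, -253.8, 83.8], 0.71)]
top service_point [([572.9, -254.6, 83.1], 0.91)]
top lever_handle []
top tab_grip [([444.1, -409.2, 57.7], 0.54)]
top reagent_bottle [([601.6, -546.0, -1.9], 0.97)]
top septa_carton [([499.7, -20.6, 2.4], 0.9)]
top syringe_box [([479.6, -596.3, 0.5], 0.71)]
scene black_cap [([574.3, -251.7, 85.8], 0.83)]
scene service_point [([572.6, -255.9, 85.8], 0.49)]
scene lever_handle [([403.1, -285.8, 78.2], 0.93)]
scene tab_grip [([444.2, -406.4, 54.2], 0.46)]
scene reagent_bottle [([603.3, -549.8, -1.5], 0.85)]
scene septa_carton [([501.0, -13.2, -3.5], 0.87)]
scene syringe_box [([478.9, -602.5, -0.7], 0.68)]
t 22.23 pos [ 368.  -302.6  231.5] yaw -97.2 F [-0.9  0.4 -0.4] w 30.4 j [-0.87 -0.01  1.77 -0.    1.38  0.83]
```

View pics/w17.png

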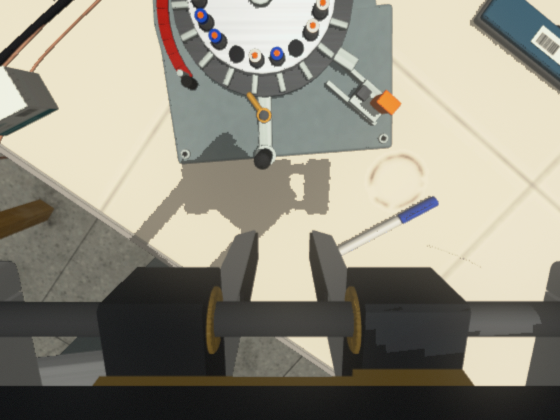

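View pics/s4z.png

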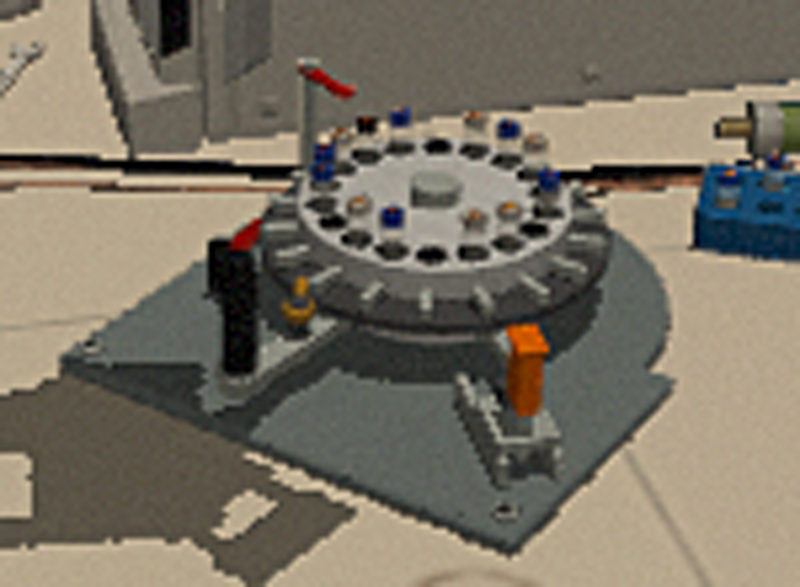

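```bash
python3 -c "
from workcell import bot
print(bot.sign_off())"
```

```text
the job is handed in; nothing more can be done
None
```

The black-capped vial now stands at the red pointer. I handed the job in at about 22 s of the 72 s allowed.

- **Lock:** I lifted the orange tab about 15 mm, slid it 30 mm outwards and lowered it to its starting height before letting go. In the last pictures it sits in the outer notch.
- **Strokes:** Two full clockwise strokes to the buffer were enough. The push on the handle there peaked at about 16 and 17 N. The first stroke turned the carousel about 30 degrees and the second 20. Each time I followed the lever all the way back as its spring returned it.
- **Last checks:**
  - The two camera views put the black cap 2 to 5 mm from the service point, and they err in opposite directions. That is within what the detection can resolve, so I could not confirm the 2 mm placing from the images alone.
  - The lever handle is back at its rest position.
  - The bottle, carton and box are where they were at the start, within detection noise.
  - The gripper is clear of everything and the wrist force is near zero.

No check failed. In the final look the wrist camera could not see the black cap, and the top camera's network did not find the lever handle. Those two positions rest on the other views.

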